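# Set up the syringe in the syringe pump

## Robot

A 6-joint arm with a two-finger parallel gripper is mounted at the origin on the work surface. World frame = base frame: x ahead of the robot, y to its left, z up, the work surface at z = 0. Lengths are in m, angles in rad, forces in N, time in s.
With the tool pointing down it reaches from about 0.225 to 0.875 m from the base axis. Payload 3.4 kg.
Tool frame: the origin (TCP) lies between the finger pads; the fingertips stand 11 mm ahead of it and the grasp point (between the pads) lies 8 mm behind it; z points along the fingers, y is the line along which they close (so a half turn about z gives the same grasp; the last joint's range is limited). The gripper opens to 85 mm and grips with 20 to 120 N. Pads are 22 mm wide; open, the fingers measure 114 mm over their backs; the gripper's body (76 mm by 85 mm) begins 54 mm behind the grasp point. The pads swing forward as they close: fully open they stand 13 mm farther back than shut.
Start: joints at [-1.328, 0.276, 1.505, -0, 1.361, -0.121], TCP at [0.205, -0.537, 0.242] pointing down, gripper open.
Joint ranges: [-2.89, 2.89], [-0.75, 2.08], [0.22, 2.7], [-1.18, 4.32], [0.11, 2.71], [-2.7, 2.7]. Speed limits (rad/s): [2.57, 2.57, 3.14, 3.14, 3.14, 3.14].

## Interface

Orientations are given as a unit quaternion [w, x, y, z].
In Python, from rig import manip, imaging gives the robot as it stands. The module is installed in compiled form; this text tells all that it offers.
- The arm moves only by the tool jog_arm, never from a script. Its argument "deltas" is one flat list of numbers, 7 for each row, row after row: the turn, a rotation vector about the world's x, y, z in degrees, then the shift along the world's x, y, z in mm, then the opening, from 0 (shut) to 1 (fully open). In form: [ax, ay, az, tx, ty, tz, gripper, ax, ay, az, tx, ty, tz, gripper, ...]. A call has 1 to 20 rows; each row is the pose to reach, as a shift and turn from the pose commanded when the call began; what a row does not reach only later rows make up. A row lasts 1/10 s, in which the tool goes at most 50 mm and 8.59 degrees, less where a joint would pass 70% of its speed; a pose out of reach is approached as far as the arm can. A call with a gripper value outside its range is refused whole. The fingers move at their own pace and stop on an object; "grip_force" is the grip in N (left out, the last holds). Time passes only in rows, so rows that repeat a pose let the fingers close. It gives the time, the measured TCP pose, the force, the opening and the grip force at its end, in the units of the state.
- manip.get_state(): the state, without advancing time (a new reading comes with each control period).
- imaging.get_image(name): name is "scene" or "side" or "wrist"; returns the picture (400x640x3 uint8, blue, green, red); there is no depth.
- imaging.calibration(name): a dict with "mtx" (3x3 intrinsics, pixels), "cam_to_world" (4x4, takes a point from camera to world coordinates). Camera axes: x right, y down, z forward; pixel columns grow to the right and rows downward; lengths in m; the calibration is good to about 2 mm. A picture is of the moment at which its call begins: read the wrist's pose just before it. calibration takes no time and is no camera call; for the wrist camera it gives the pose at the moment of the call.
- manip.sign_off(): hands the job in; it is judged then, once.
The state is a dict: "clock": time; "qpos": joint angles; "qd": joint speeds; "effort": joint torques, N m; "position": TCP position; "ee_rot": TCP orientation; "contact_force": force on the tool from outside, world axes, zero at the start; "moment": the same for the moment, N m; "width": finger opening in m; "gripper_force": force on a finger pad.
Only numpy, scipy, OpenCV 4.12 (cv2) and the standard library are available. Lean on these libraries where they do the work, as an engineer would, in place of code of your own. Each camera call takes 0.05 s, during which the arm holds its last target. There are 200 camera calls.

## Task

Get the syringe pump ready to run: first fold the raised clamp arm with the blue end down until it rests on the syringe barrel, then push the black pusher block along its rods until it just touches the end of the green plunger, without driving the plunger in. Do it by pushing with the fingertips; leave the syringe lying in its saddle and do not disturb the glass and bottles around the pump.

Things in the scene. Friction and masses are not known exactly. Their poses are not given: they have to be found in the camera images.
- pump: dark green syringe pump, fixed, 184 (x) x 300 (y) mm, deck 80 mm high. Origin: centre of its underside, z up, control panel on its -x side. The syringe lies on top along pump y, axis at pump x = 20, 120 mm above the bench, tip to -y, plunger to +y. Guide rods (102 mm high) run on the +y half to an end plate 114 mm high, outside at pump y = 146 mm. Yaw within 0.3 rad.
- clamp (a joint): clamp arm angle (rad): 0 = closed, level across the barrel with its rubber pad on it; grows as it swings up and back towards the control panel (1.57 = upright, 1.9 = stop). Friction hinge: it stays where it is left; about 1.5 N at its blue end moves it. The barrel stops it near 0.
- clamp_hinge (a point): middle of the clamp's hinge pin, at pump (-12, -48, 137) mm, pin along pump y. The arm is a bar 18 mm wide (y), 8 mm thick, centred on the pin, 70 mm long from pin to free end; its last 24 mm is a blue finger pad 28 mm wide. Closed it runs from the pin to pump +x; raised, its outer face looks to the control panel. The fork cheeks beside it are 142 mm high.
- clamp_pad (a point): middle of the outer (upper when closed) face of the clamp's blue finger pad, 58 mm from the pin and 4 mm outward of the arm's middle plane.
- pusher: pusher block, slides along pump y only, on the rods (drive released: 2.5 N friction, stays where left, cannot be lifted off). Low part 94 mm wide (x), 85 to 121 mm high; on it a black upright block 46 mm wide, 24 mm thick in y, up to 163 mm high, yellow on top. Origin: bench level under the middle of its syringe-side face, axes as the pump's. Outermost: face at pump y = 105 mm; travel 100 mm.
- pusher_face (a point): middle of the pusher's syringe-side face (the -y one in the pump's axes), at the height of the syringe axis; this face meets the plunger.
- pusher_back (a point): the point to push: on the pusher's outer face (the +y one, 24 mm behind the syringe-side face), mid-width, 145 mm above the bench, in the middle of an aluminium plate.
- plunger_end (a point): centre of the outer face of the green plunger's round end disc (23 mm across, 3 mm thick); axes as the syringe's, y pointing to the pusher. The plunger stands out of the barrel by 35 to 60 mm and needs about 9 N to be driven in.
- syringe: loose 20 ml syringe, clear barrel 22 mm across and 85 mm long, weighing about 50 g; its 38 mm wide flange sits in a slot of the saddle with 1.5 mm play each way. Origin: on its axis at the back of the barrel flange; y along the axis towards the plunger, z up.
- bottle: amber bottle with a white cap, 58 mm across, 135 mm high, loose behind the pump (on its +x side); origin at the centre of its underside.
- beaker: empty glass beaker, 70 mm across, 85 mm high, loose beyond the tip end of the pump (-y); origin at the centre of its underside.
- jar: white jar with a red cap, 56 mm across, 85 mm high, loose beyond the pusher end of the pump (+y); origin at the centre of its underside.
Mind the look-alikes: they are no part of the job. There is more than one size of the syringe; the job needs the largest.

How it is judged:
On the way, in this order (a step that is already met when the one before it is completed fails the run):
1. the clamp arm is folded down onto the syringe barrel (within 0.07 rad of closed) while the pusher is still clear of the plunger (value of joint clamp below 0.07 rad and y of pusher_face in the frame of plunger_end above 0.005 m), for 0.2 s.
2. the pusher block touches the plunger end (gap under 2 mm) (y of pusher_face in the frame of plunger_end below 0.002 m), for 0.2 s.
At the end, for the whole second after the job is handed in: The clamp arm is down on the barrel (within 0.07 rad of closed), the pusher's face is within 2 mm of the plunger's end, the plunger's end and the syringe are each within 5 mm of where they started, and the pusher and syringe are at rest (value of joint clamp below 0.07 rad and y of pusher_face in the frame of plunger_end below 0.002 m and distance of each of plunger_end, syringe from where it was at the start of the episode below 0.005 m and linear speed of each of pusher, syringe below 0.005 m/s); the robot touches nothing.
It fails at once if the plunger is driven in or pulled (its end moves more than 5 mm) (distance of plunger_end from where it was at the start of the episode above 0.005 m).
It fails at once if the syringe is lifted or carried out of its saddle (moves more than 8 mm) (distance of syringe from where it was at the start of the episode above 0.008 m).
It fails at once if a bottle, jar or beaker is lifted, knocked or shifted by more than 20 mm (distance of any of bottle, beaker, jar from where it was at the start of the episode above 0.02 m).
It also fails if it takes over 45 s, if anything falls off the work surface, if the arm or the gripper's body presses on something with over 40 N, if the wrist force passes 120 N, or if a joint passes its speed limit or range.

## Working session

There is one attempt and no reset: what is moved stays moved. The work goes in short steps, Python scripts to look and compute and a tool call to move; the robot and the scene stay as the last step left them, time stands still between calls to the robot, and variables do not carry over. Pictures are saved under pics/ and viewed, at most 11 in all, crops included, and the job is handed in when it is done.

Besides the shell and the picture viewer there is one more tool, called after "Request:" as name(argument=value, ...) on one line, values as JSON. jog_arm: Moves the arm, as the interface text tells. Its arguments: {"type":"object","properties":{"deltas":{"type":"array"},"grip_force":{"type":"number"}},"required":["deltas"]}

```bash
mkdir -p pics; python3 - <<'E'
from rig import manip, imaging
import cv2,numpy as np
s=manip.get_state(); print({k:np.round(v,3) for k,v in s.items()})
for n in("scene","side"):
    im=imaging.get_image(n); cv2.imwrite(f"pics/{n}0.png",im)
    c=imaging.calibration(n); print(n,np.round(c["mtx"],1).tolist(),np.round(c["cam_to_world"],3).tolist())
E
```

```text
{'clock': np.float64(0.0), 'qpos': array([-1.328,  0.277,  1.506, -0.   ,  1.361, -0.121]), 'qd': array([-0.001, -0.001, -0.001, -0.   ,  0.001,  0.   ]), 'effort': array([-0.0000e+00, -4.1678e+01, -2.4581e+01, -0.0000e+00,  1.1000e-02,
        0.0000e+00]), 'position': array([ 0.204, -0.537,  0.241]), 'ee_rot': array([-0.001,  0.983,  0.181, -0.   ]), 'contact_force': array([-0.055,  0.24 , -0.419]), 'moment': array([0.049, 0.021, 0.029]), 'gripper_force': np.float64(0.0), 'width': np.float64(0.085)}
scene [[383.5, 0.0, 321.9], [0.0, 383.5, 208.1], [0.0, 0.0, 1.0]] [[-0.465, 0.69, -0.554, 0.946], [0.885, 0.36, -0.295, 0.246], [-0.005, -0.628, -0.778, 0.722], [0.0, 0.0, 0.0, 1.0]]
side [[518.8, 0.0, 315.6], [0.0, 518.8, 201.4], [0.0, 0.0, 1.0]] [[-0.748, -0.398, 0.531, -0.116], [-0.663, 0.468, -0.584, 0.728], [-0.016, -0.789, -0.614, 0.85], [0.0, 0.0, 0.0, 1.0]]
```

View pics/scene0.png

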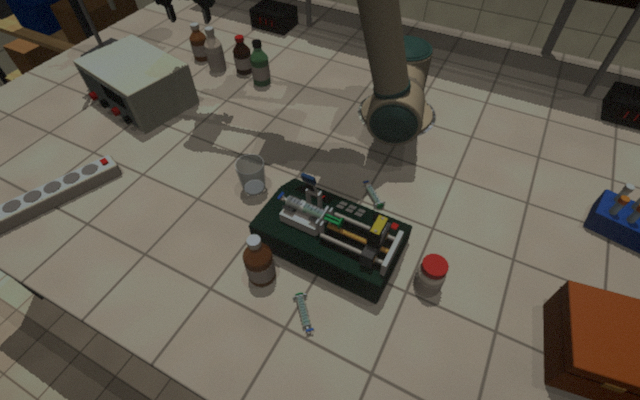

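View pics/side0.png

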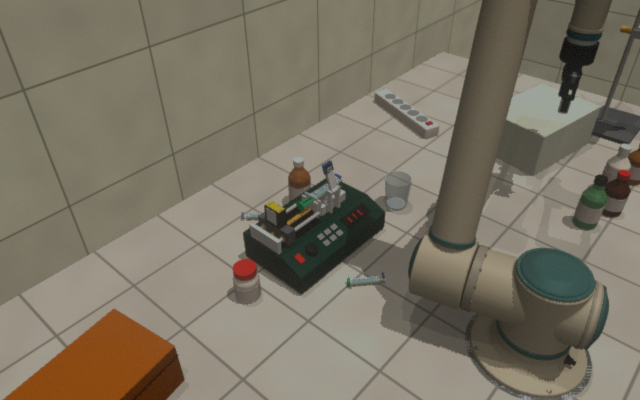

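Scene: the pump is centred near (332,235), the pusher's yellow top is at (379,225), the blue clamp end at (310,180), the jar at (432,272), the bottle at (259,262) and the beaker at (252,175). Side: the pump is near (315,230), the yellow top at (275,210) and the blue end at (327,167). I'll zoom in on both.

```bash
python3 - <<'E'
import cv2,numpy as np
a=cv2.imread("pics/scene0.png")[165:305,240:420]; b=cv2.imread("pics/side0.png")[150:290,235:395]
g=lambda i:cv2.convertScaleAbs(cv2.resize(i,None,fx=4,fy=4,interpolation=cv2.INTER_CUBIC),alpha=1.6)
cv2.imwrite("pics/a.png",g(a));cv2.imwrite("pics/b.png",g(b))
E
```

```text
(no output)
```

View pics/a.png

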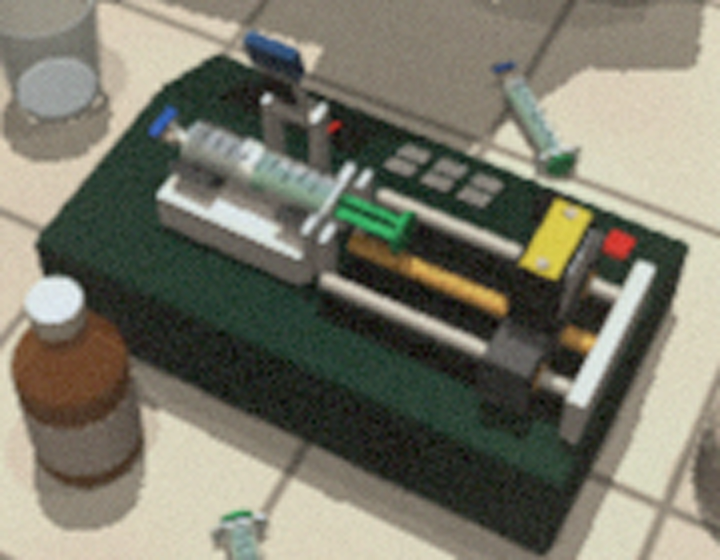

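View pics/b.png

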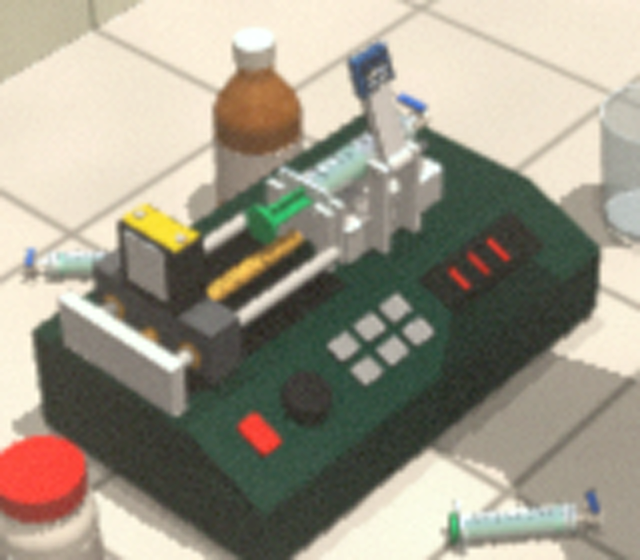

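The zooms show the following. In a.png: yellow top at (557,240), plunger disc at (402,230), blue pad at (272,55), near deck corners at (40,245) and (575,475), end-plate top from (650,265) to (572,405). In b.png: yellow top at (160,228), green disc at (263,222), pad at (372,70), end-plate top outer corners at (62,300) and (182,370).

```bash
cat > h.py <<'E'
import numpy as np,cv2
from rig import manip, imaging
def ray(n,uv,c=None):
    c=c or imaging.calibration(n); T=np.array(c["cam_to_world"]); d=T[:3,:3]@np.linalg.inv(c["mtx"])@[uv[0],uv[1],1]
    return T[:3,3],d/np.linalg.norm(d)
def plane(n,uv,z,c=None):
    o,d=ray(n,uv,c); return o+d*(z-o[2])/d[2]
def tri(rs):
    A=sum(np.eye(3)-np.outer(d,d) for o,d in rs); b=sum((np.eye(3)-np.outer(d,d))@o for o,d in rs)
    p=np.linalg.solve(A,b); return p,[np.linalg.norm(np.cross(p-o,d)) for o,d in rs]
def blobs(im,lo,hi,roi,amin=4):
    x0,y0,x1,y1=roi; m=cv2.inRange(cv2.cvtColor(im[y0:y1,x0:x1],cv2.COLOR_BGR2HSV),lo,hi)
    n,l,s,c=cv2.connectedComponentsWithStats(m); return [(int(s[i,4]),(c[i]+[x0,y0]).round(2).tolist(),s[i,:4].tolist()) for i in range(1,n) if s[i,4]>=amin]
E
python3 - <<'E'
from h import *
S=lambda u,v:(240+u/4,165+v/4); D=lambda u,v:(235+u/4,150+v/4)
a=cv2.imread("pics/scene0.png");b=cv2.imread("pics/side0.png")
for n,im,roi in(("scene",a,(240,165,420,305)),("side",b,(235,150,395,290))):
    for k,lo,hi in(("yel",(22,120,90),(35,255,255)),("grn",(50,150,60),(80,255,255)),("blu",(100,120,40),(125,255,255))):
        print(n,k,blobs(im,lo,hi,roi))
P=lambda *x:print(*[np.round(i,4) for i in x])
print("deck +x-y, +x+y scene");P(plane("scene",S(40,245),.08),plane("scene",S(575,475),.08),plane("scene",S(687,245),.08))
print("endplate outer top scene/side z114");P(plane("scene",S(655,265),.114),plane("scene",S(578,408),.114),plane("side",D(62,302),.114),plane("side",D(182,372),.114))
print("yellow");P(plane("scene",S(557,240),.163),plane("side",D(160,228),.163),tri([ray("scene",S(557,240)),ray("side",D(160,228))])[0])
print("disc");P(tri([ray("scene",S(402,230)),ray("side",D(263,222))])[0],plane("scene",S(402,230),.12),plane("side",D(263,222),.12))
print("pad");P(*tri([ray("scene",S(272,55)),ray("side",D(372,70))]))
print("tipblue");P(tri([ray("scene",S(163,122)),ray("side",D(411,103))])[0])
print("jar cap");P(plane("scene",(434,266),.085),plane("side",(245,270),.085))
print("bottle cap");P(plane("scene",(253.5,241),.135),plane("side",(298.5,162),.135))
E
```

```text
scene yel [(171, [378.55, 224.43], [130, 50, 18, 20]), (5, [360.6, 238.4], [119, 73, 4, 2])]
scene grn [(91, [333.16, 219.3], [84, 49, 19, 11])]
scene blu [(34, [307.65, 176.5], [62, 9, 12, 6]), (25, [280.04, 194.8], [37, 26, 7, 8])]
side yel [(103, [274.67, 206.53], [31, 51, 19, 12])]
side grn [(43, [304.72, 202.19], [63, 49, 14, 8])]
side blu [(7, [337.57, 175.14], [100, 24, 6, 3])]
deck +x-y, +x+y scene
[ 0.6004 -0.1079  0.08  ] [0.5952 0.1875 0.08  ] [0.4455 0.1893 0.08  ]
endplate outer top scene/side z114
[0.4906 0.1825 0.114 ] [0.5818 0.1791 0.114 ] [0.5708 0.1853 0.114 ] [0.4812 0.1828 0.114 ]
yellow
[0.5346 0.1436 0.163 ] [0.5299 0.1461 0.163 ] [0.5326 0.1433 0.1601]
disc
[0.5313 0.0659 0.1182] [0.5324 0.0662 0.12  ] [0.5297 0.0678 0.12  ]
pad
[ 0.5159 -0.0124  0.1893] [0.001 0.001]
tipblue
[ 0.5333 -0.0688  0.1283]
jar cap
[0.519  0.2584 0.085 ] [0.5026 0.2674 0.085 ]
bottle cap
[ 0.6549 -0.0528  0.135 ] [ 0.6393 -0.0428  0.135 ]
```

Estimated pump centre is about (0.511, 0.038) with yaw near 0.01. The clamp hinge is about (0.499, -0.010), the clamp angle about 1.25, and the pusher gap about 64 mm. I'll move above the clamp's panel side with the fingers shut and take a close look.

Request:
jog_arm(deltas=[0, 0, -5, 0, 0, 60, 0, 0, 0, -21, 250, 525, 80, 0, 0, 0, -21, 250, 525, 80, 0, 0, 0, -21, 250, 525, 80, 0, 0, 0, -21, 250, 525, 80, 0, 0, 0, -21, 250, 525, 80, 0, 0, 0, -21, 250, 525, 80, 0, 0, 0, -21, 250, 525, 80, 0, 0, 0, -21, 250, 525, 80, 0, 0, 0, -21, 250, 525, 80, 0, 0, 0, -21, 250, 525, 80, 0, 0, 0, -21, 250, 525, 80, 0, 0, 0, -21, 250, 525, 80, 0, 0, 0, -21, 250, 525, 80, 0, 0, 0, -21, 250, 525, 80, 0, 0, 0, -21, 250, 525, 80, 0, 0, 0, -21, 250, 525, 80, 0])

```text
clock: 1.8
position: [0.4541, -0.0135, 0.3222]
ee_rot: [0.0, 1.0, -0.002, -0.0]
contact_force: [-0.8, 0.5, -0.4]
width: -0.0
gripper_force: 0.0
```

```bash
python3 - <<'E'
from h import *
import json
s=manip.get_state();print({k:np.round(s[k],3).tolist() for k in("clock","position","ee_rot","contact_force","width")})
c=imaging.calibration("wrist");im=imaging.get_image("wrist");cv2.imwrite("pics/w1.png",im)
print(np.round(c["mtx"],1).tolist(),np.round(c["cam_to_world"],3).tolist())
np.savez("w1.npz",mtx=c["mtx"],cam_to_world=c["cam_to_world"])
for k,lo,hi in(("yel",(22,120,90),(35,255,255)),("grn",(50,150,60),(80,255,255)),("blu",(100,120,40),(125,255,255))):
    print(k,blobs(im,lo,hi,(0,0,640,400),30))
E
```

```text
{'clock': 1.8, 'position': [0.454, -0.014, 0.322], 'ee_rot': [0.0, 1.0, -0.002, -0.0], 'contact_force': [-0.825, 0.452, -0.387], 'width': -0.0}
[[298.8, 0.0, 314.8], [0.0, 298.8, 197.1], [0.0, 0.0, 1.0]] [[-0.005, -0.953, -0.304, 0.532], [-1.0, 0.005, -0.001, -0.014], [0.002, 0.304, -0.953, 0.454], [0.0, 0.0, 0.0, 1.0]]
yel [(926, [144.51, 99.84], [131, 76, 28, 49]), (74, [207.69, 101.05], [195, 100, 26, 4])]
grn [(519, [251.53, 101.46], [234, 91, 37, 22])]
blu [(124, [367.69, 98.44], [365, 89, 7, 21]), (300, [311.24, 117.13], [295, 113, 33, 13]), (485, [4.81, 322.69], [0, 299, 13, 49])]
```

View pics/w1.png

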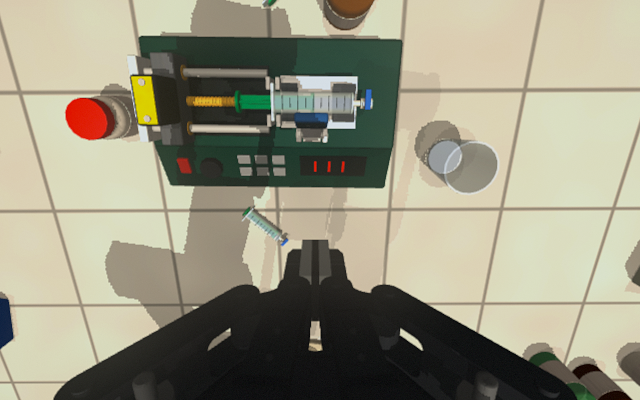

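The wrist view shows the pump almost unrotated: yellow top at (145,100), plunger disc at (238,101), blue clamp end at (311,117), fingertips at (315,242). The jar is at (90,118) and the beaker at (460,165), both clear.

```bash
python3 - <<'E'
from h import *
c=dict(np.load("w1.npz"))
P=lambda k,*x:print(k,*[np.round(i*1000,1) for i in x])
w=lambda u,v,z:plane("wrist",(u,v),z/1000,c)
P("yellow ctr",w(144.5,99.8,163)); P("yel edges",w(159,100,163),w(132,100,163))
P("disc L",w(234,101,120)); P("deck corners",w(139,37,80),w(402,39,80))
P("endplate",w(129,100,114))
P("flange/hinge cheeks",w(296,140,142),w(328,140,142))
P("pad",w(311,117,190),w(295,113,200),w(328,113,200))
P("pad tri",*tri([ray("scene",(307.9,178)),ray("side",(328,167)),ray("wrist",(311.2,117.1),c)]))
P("syr axis",w(325,101,120),w(370,99,120))
P("tips",w(315,241,311))
E
```

```text
yellow ctr [534.6 142.6 163. ]
yel edges [534.4 129.2 163. ] [534.5 154.1 163. ]
disc L [533.3  71.  120. ]
deck corners [602.1 181.6  80. ] [ 598.8 -113.2   80. ]
endplate [534.9 185.7 114. ]
flange/hinge cheeks [494.7   4.8 142. ] [494.5 -28.2 142. ]
pad [519.8 -11.3 190. ] [523.5   1.6 200. ] [523.4 -25.3 200. ]
pad tri [517.4 -12.1 191.2] [0. 0. 0. ... 0. 0. 0.]
syr axis [532.9 -25.6 120. ] [534.7 -73.4 120. ]
tips [462.5 -14.1 311. ]
```

Syringe axis is at x ≈ 533.5, so the hinge is about (501.5, -11) and the clamp angle about 1.26. I'll drop in on the panel side of the clamp and follow the arc with the fingertip's lower edge.

Request:
jog_arm(deltas=[0, 0, 0, 20, 2, -45, 0, 0, 0, 0, 25, 2, -90, 0, 0, 0, 0, 30, 2, -120, 0, 0, 0, 0, 30, 2, -120, 0, 0, 0, 0, 40, 2, -120, 0, 0, 0, 0, 50, 2, -120, 0, 0, 0, 0, 57, 2, -122, 0, 0, 0, 0, 63, 2, -125, 0, 0, 0, 0, 69, 2, -128, 0, 0, 0, 0, 75, 2, -133, 0, 0, 0, 0, 80, 2, -138, 0, 0, 0, 0, 84, 2, -144, 0, 0, 0, 0, 87, 2, -150, 0, 0, 0, 0, 90, 2, -156, 0, 0, 0, 0, 91, 2, -161, 0, 0, 0, 0, 91, 2, -161, 0])

```text
clock: 3.45
position: [0.545, -0.0102, 0.1602]
ee_rot: [-0.0, 1.0, -0.001, -0.001]
contact_force: [0.4, 0.8, 0.4]
width: 0.0
gripper_force: 0.0
```

```bash
python3 - <<'E'
from h import *
a=imaging.get_image("scene")[165:305,240:420]; b=imaging.get_image("side")[150:290,235:395]
g=lambda i:cv2.convertScaleAbs(cv2.resize(i,(400,330),interpolation=cv2.INTER_CUBIC),alpha=1.6)
cv2.imwrite("pics/c2.png",np.hstack([g(a),g(b)]))
E
```

```text
(no output)
```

View pics/c2.png

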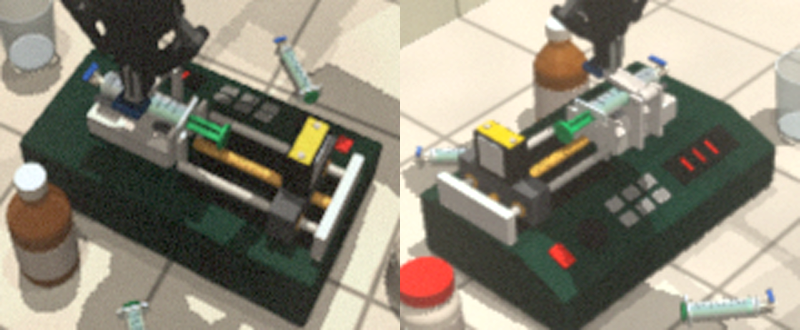

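The clamp arm has followed the finger and is nearly level, with the blue pad under the fingertip at (130,108) in the left half. The syringe and pusher haven't moved. I'll press the last few mm in small steps.

Request:
jog_arm(deltas=[0, 0, 0, 0, 0, -3, 0, 0, 0, 0, 0, 0, -6, 0, 0, 0, 0, 0, 0, -8, 0, 0, 0, 0, 0, 0, -8, 0])

```text
clock: 3.95
position: [0.5454, -0.0104, 0.1531]
ee_rot: [0.0, 1.0, -0.001, -0.0]
contact_force: [0.7, -0.3, -0.1]
width: -0.0004
gripper_force: 0.0
```

Request:
jog_arm(deltas=[0, 0, 0, 0, 0, -1, 0, 0, 0, 0, 0, 0, -1, 0, 0, 0, 0, 0, 0, -2, 0, 0, 0, 0, 0, 0, -2, 0])

```text
clock: 4.35
position: [0.5455, -0.0104, 0.1518]
ee_rot: [0.0, 1.0, -0.001, -0.0]
contact_force: [-1.5, 0.2, 4.5]
width: -0.0001
gripper_force: 2.0
```

Request:
jog_arm(deltas=[0, 0, 0, 0, 0, -1, 0, 0, 0, 0, 0, 0, -2, 0, 0, 0, 0, 0, 0, -2, 0])

```text
clock: 4.65
position: [0.5455, -0.0104, 0.1514]
ee_rot: [0.0, 1.0, -0.001, 0.0]
contact_force: [-3.4, 0.4, 13.6]
width: -0.0003
gripper_force: 6.7
```

The force climbs while the position holds, so the clamp is seated. Next I'll retract and go round to the back of the pusher.

Request:
jog_arm(deltas=[0, 0, 0, 0, 0, 30, 0, 0, 0, 0, 0, 0, 80, 0, 0, 0, 0, -5, 50, 80, 0, 0, 0, 0, -11, 100, 80, 0, 0, 0, 0, -11, 150, 80, 0, 0, 0, 0, -11, 200, 80, 0, 0, 0, 0, -11, 208, 60, 0, 0, 0, 0, -11, 208, 20, 0, 0, 0, 0, -11, 208, -2, 0, 0, 0, 0, -11, 208, -2, 0, 0, 0, 0, -11, 208, -2, 0])

```text
clock: 5.75
position: [0.5348, 0.1976, 0.1474]
ee_rot: [0.0, 1.0, -0.001, -0.0]
contact_force: [1.0, 0.3, 0.2]
width: 0.0
gripper_force: 0.0
```

```bash
python3 - <<'E'
from h import *
a=imaging.get_image("scene")[165:305,240:420]; b=imaging.get_image("side")[150:290,235:395]
g=lambda i:cv2.convertScaleAbs(cv2.resize(i,(400,330),interpolation=cv2.INTER_CUBIC),alpha=1.6)
cv2.imwrite("pics/c3.png",np.hstack([g(a),g(b)]))
E
```

```text
(no output)
```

View pics/c3.png

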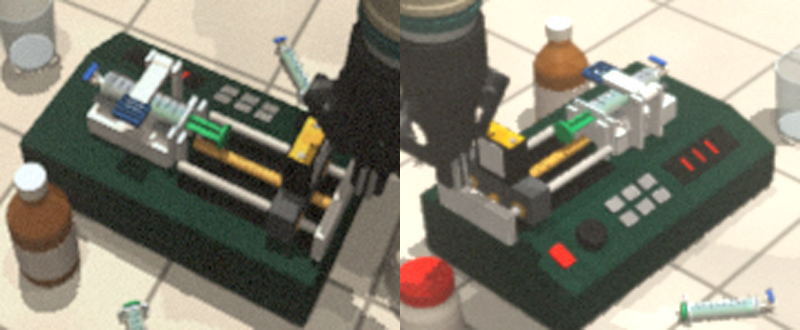

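The clamp is level on the barrel and the fingers are behind the aluminium plate. I'll feel for contact first.

Request:
jog_arm(deltas=[0, 0, 0, 0, -8, 0, 0, 0, 0, 0, 0, -16, 0, 0, 0, 0, 0, 0, -20, 0, 0, 0, 0, 0, 0, -24, 0, 0, 0, 0, 0, 0, -28, 0, 0, 0, 0, 0, 0, -32, 0, 0, 0, 0, 0, 0, -36, 0, 0, 0, 0, 0, 0, -40, 0, 0, 0, 0, 0, 0, -44, 0, 0, 0, 0, 0, 0, -44, 0, 0, 0, 0, 0, 0, -44, 0, 0])

```text
clock: 6.95
position: [0.5346, 0.153, 0.1472]
ee_rot: [0.001, 1.0, -0.001, -0.0]
contact_force: [0.1, 0.1, 0.4]
width: -0.0003
gripper_force: 0.1
```

```bash
python3 - <<'E'
from h import *
im=imaging.get_image("scene");b=imaging.get_image("side")
for n,i,roi in(("scene",im,(240,165,420,305)),("side",b,(235,150,395,290))):
    for k,lo,hi in(("yel",(22,120,90),(35,255,255)),("grn",(50,150,60),(80,255,255))): print(n,k,blobs(i,lo,hi,roi,10))
c=imaging.calibration("wrist");w=imaging.get_image("wrist")
for k,lo,hi in(("yel",(22,120,90),(35,255,255)),("grn",(50,150,60),(80,255,255))): 
    for B in blobs(w,lo,hi,(0,0,640,400),30): x,y,W,H=B[2]; print(k,B, [np.round(plane("wrist",(u,y+H/2),.163 if k=="yel" else .12,c)*1000,1).tolist() for u in(x,x+W)])
cv2.imwrite("pics/w4.png",w)
E
```

```text
scene yel []
scene grn [(89, [333.44, 219.52], [84, 50, 19, 11])]
side yel []
side grn [(53, [304.7, 202.23], [63, 48, 14, 11])]
yel (257, [417.66, 228.97], [395, 225, 43, 9]) [[561.5, 118.9, 163.0], [561.4, 100.8, 163.0]]
yel (1149, [374.28, 267.82], [353, 244, 46, 49]) [[542.9, 135.9, 163.0], [542.9, 115.7, 163.0]]
grn (75, [454.75, 42.2], [447, 35, 17, 15]) [[639.7, 89.1, 120.0], [639.6, 80.9, 120.0]]
grn (6971, [558.74, 147.33], [458, 122, 182, 65]) [[585.8, 76.1, 120.0], [585.5, -21.3, 120.0]]
grn (2423, [477.56, 251.87], [399, 226, 130, 57]) [[526.3, 102.6, 120.0], [526.0, 25.3, 120.0]]
grn (39, [409.74, 288.41], [402, 285, 19, 6]) [[503.1, 98.9, 120.0], [503.1, 87.1, 120.0]]
```

View pics/w4.png

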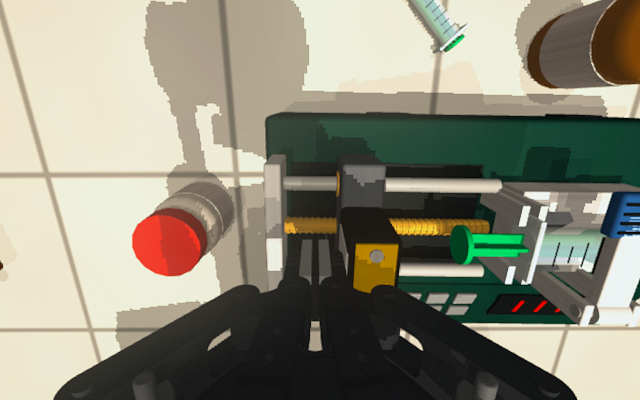

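The push has moved the block. Its front top edge is at u≈400 and the plunger's outer disc is around (461,245) in the wrist view, with the jar clear at (170,240).

```bash
python3 - <<'E'
from h import *
w=cv2.imread("pics/w4.png")
for u,v,z in((400,270,.163),(353,270,.163),(461,245,.12),(450,245,.12),(474,245,.12),(461,226,.131),(461,264,.109)): print(u,v,np.round(plane("wrist",(u,v),z)*1000,1))
E
```

```text
400 270 [542.1 115.3 163. ]
353 270 [542.2 136.  163. ]
461 245 [532.4  66.8 120. ]
450 245 [532.4  73.3 120. ]
474 245 [532.3  59.1 120. ]
461 226 [549.2  74.4 131. ]
461 264 [513.3  58.8 109. ]
```

The gap is about 45 to 48 mm. I'll advance 36 mm, then look again.

Request:
jog_arm(deltas=[0, 0, 0, 0, -4, 0, 0, 0, 0, 0, 0, -8, 0, 0, 0, 0, 0, 0, -12, 0, 0, 0, 0, 0, 0, -16, 0, 0, 0, 0, 0, 0, -20, 0, 0, 0, 0, 0, 0, -24, 0, 0, 0, 0, 0, 0, -28, 0, 0, 0, 0, 0, 0, -31, 0, 0, 0, 0, 0, 0, -34, 0, 0, 0, 0, 0, 0, -36, 0, 0, 0, 0, 0, 0, -36, 0, 0, 0, 0, 0, 0, -36, 0, 0])

```text
clock: 8.3
position: [0.5351, 0.1171, 0.1476]
ee_rot: [0.001, 1.0, -0.001, 0.001]
contact_force: [0.0, 0.3, 0.6]
width: -0.0001
gripper_force: 0.2
```

```bash
python3 - <<'E'
from h import *
c=imaging.calibration("wrist");w=imaging.get_image("wrist");cv2.imwrite("pics/w5f.png",w);np.savez("w5.npz",**{k:c[k] for k in("mtx","cam_to_world")})
cv2.imwrite("pics/w5.png",cv2.resize(w[190:320,270:470],(800,520),interpolation=cv2.INTER_CUBIC))
print(np.round(manip.get_state()["contact_force"],1))
E
```

```text
[ 0.2 -0.2  0.1]
```

View pics/w5.png

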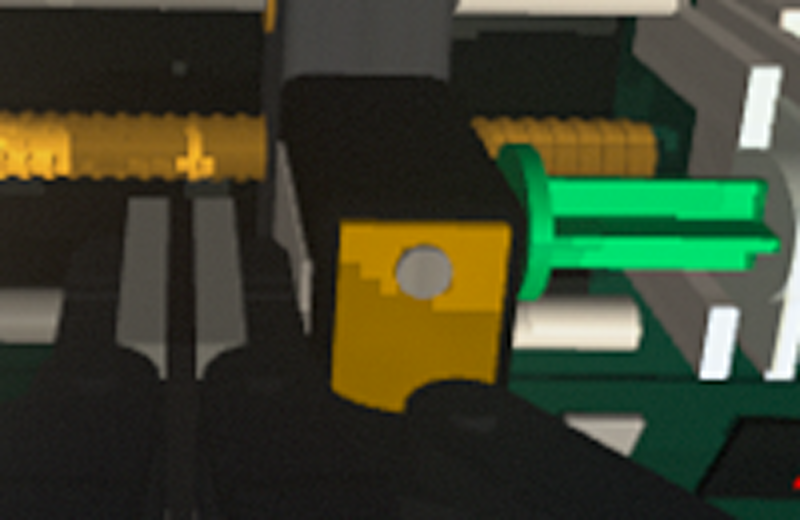

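```bash
python3 - <<'E'
from h import *
c=dict(np.load("w5.npz"))
for u,v,z in((510,230,.163),(500,375,.163),(342,225,.163),(332,390,.163),(520,222,.12),(524,222,.12),(528,222,.12)): print(u,v,np.round(plane("wrist",(270+u/4,190+v/4),z,c)*1000,1))
E
```

```text
510 230 [553.3  81.  163. ]
500 375 [535.2  80.7 163. ]
342 225 [554.   99.1 163. ]
332 390 [533.4  99.5 163. ]
520 222 [532.5  66.4 120. ]
524 222 [532.5  65.8 120. ]
528 222 [532.5  65.2 120. ]
```

The gap is about 10 to 13 mm. From here I'll creep and watch the force.

Request:
jog_arm(deltas=[0, 0, 0, 0, -2, 0, 0, 0, 0, 0, 0, -4, 0, 0, 0, 0, 0, 0, -5, 0, 0, 0, 0, 0, 0, -6, 0, 0, 0, 0, 0, 0, -7, 0, 0])

```text
clock: 8.85
position: [0.5351, 0.1106, 0.1476]
ee_rot: [-0.0, 1.0, -0.001, 0.001]
contact_force: [1.8, 2.6, 1.4]
width: 0.0003
gripper_force: 1.3
```

Request:
jog_arm(deltas=[0, 0, 0, 0, -0.5, 0, 0, 0, 0, 0, 0, -1, 0, 0])

```text
clock: 9.05
position: [0.535, 0.1096, 0.1475]
ee_rot: [0.0, 1.0, -0.001, 0.0]
contact_force: [1.3, 3.2, 1.6]
width: 0.0004
gripper_force: 1.3
```

Request:
jog_arm(deltas=[0, 0, 0, 0, -0.5, 0, 0, 0, 0, 0, 0, -1, 0, 0])

```text
clock: 9.25
position: [0.5348, 0.1086, 0.1474]
ee_rot: [0.0, 1.0, -0.001, 0.0]
contact_force: [2.3, 2.8, 2.1]
width: 0.0001
gripper_force: 1.3
```

Request:
jog_arm(deltas=[0, 0, 0, 0, -0.5, 0, 0, 0, 0, 0, 0, -1, 0, 0])

```text
clock: 9.45
position: [0.5347, 0.1076, 0.1473]
ee_rot: [0.0, 1.0, -0.001, 0.0]
contact_force: [1.1, 2.6, 1.0]
width: 0.0
gripper_force: 1.3
```

```bash
python3 - <<'E'
from h import *
w=imaging.get_image("wrist");cv2.imwrite("pics/w6.png",cv2.resize(w[190:320,270:470],(800,520),interpolation=cv2.INTER_CUBIC))
E
```

```text
(no output)
```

View pics/w6.png

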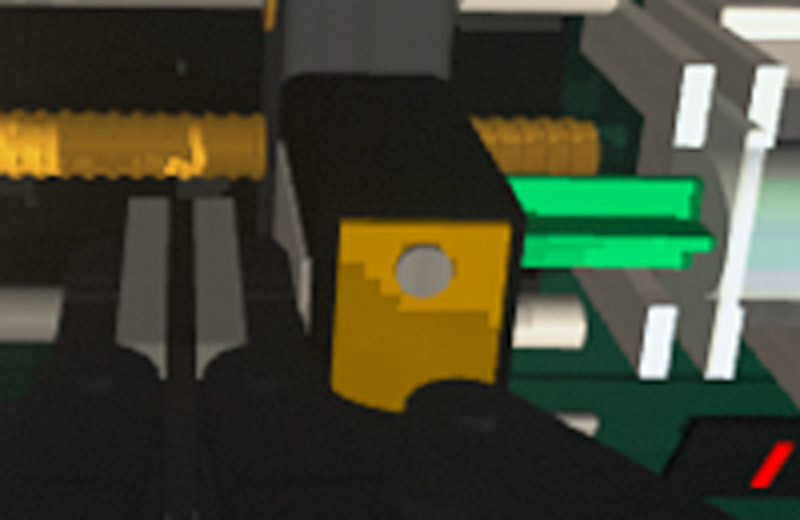

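The disc is now hidden behind the block. The plunger rod hasn't shifted relative to the slot plates, so it hasn't been driven in. Force is still only the rod friction, so I'll continue.

Request:
jog_arm(deltas=[0, 0, 0, 0, -0.5, 0, 0, 0, 0, 0, 0, -1, 0, 0])

```text
clock: 9.7
position: [0.5347, 0.1066, 0.1473]
ee_rot: [0.0, 1.0, -0.001, 0.0]
contact_force: [2.6, 3.5, 0.6]
width: 0.0002
gripper_force: 1.9
```

Request:
jog_arm(deltas=[0, 0, 0, 0, -0.5, 0, 0, 0, 0, 0, 0, -1, 0, 0])

```text
clock: 9.9
position: [0.5347, 0.1065, 0.1473]
ee_rot: [-0.001, 1.0, -0.002, 0.0]
contact_force: [1.2, 6.1, 1.0]
width: -0.0003
gripper_force: 3.2
```

Request:
jog_arm(deltas=[0, 0, 0, 0, -0.5, 0, 0, 0, 0, 0, 0, -0.5, 0, 0])

```text
clock: 10.1
position: [0.5347, 0.1063, 0.1474]
ee_rot: [-0.001, 1.0, -0.002, 0.0]
contact_force: [2.1, 7.2, 1.2]
width: 0.0
gripper_force: 3.2
```

The force rises with no travel, so the block is touching the plunger. I'll back off and clear the view.

Request:
jog_arm(deltas=[0, 0, 0, 0, 5, 0, 0, 0, 0, 0, 0, 20, 0, 0, 0, 0, 0, 0, 35, 20, 0, 0, 0, 0, 0, 45, 65, 0, 0, 0, 0, -40, 60, 110, 0, 0, 0, 0, -80, 90, 150, 0, 0, 0, 0, -120, 130, 170, 0, 0, 0, 0, -150, 160, 180, 0, 0, 0, 0, -180, 200, 180, 0, 0, 0, 0, -180, 200, 180, 0, 0, 0, 0, -180, 200, 180, 0])

```text
clock: 11.2
position: [0.3518, 0.3072, 0.3278]
ee_rot: [-0.0, 1.0, 0.001, -0.0]
contact_force: [0.6, -0.5, 0.2]
width: -0.0001
gripper_force: 0.0
```

```bash
python3 - <<'E'
from h import *
im=imaging.get_image("scene");b=imaging.get_image("side");s=manip.get_state();print(np.round(s["position"],3),np.round(s["contact_force"],1))
for n,i,roi in(("scene",im,(240,165,420,305)),("side",b,(235,150,395,290))):
    for k,lo,hi in(("yel",(22,120,90),(35,255,255)),("grn",(50,150,60),(80,255,255))): print(n,k,blobs(i,lo,hi,roi,10))
g=lambda i:cv2.convertScaleAbs(cv2.resize(i,(400,330),interpolation=cv2.INTER_CUBIC),alpha=1.6)
cv2.imwrite("pics/c7.png",np.hstack([g(im[175:255,280:380]),g(b[160:240,265:365])]))
E
```

```text
[0.354 0.305 0.327] [-0.8 -0.   0.6]
scene yel [(157, [347.34, 211.45], [99, 38, 18, 18])]
scene grn [(53, [330.66, 218.74], [84, 50, 13, 9])]
side yel [(52, [298.4, 194.38], [59, 40, 11, 9])]
side grn [(23, [308.26, 200.35], [71, 48, 6, 6])]
```

View pics/c7.png

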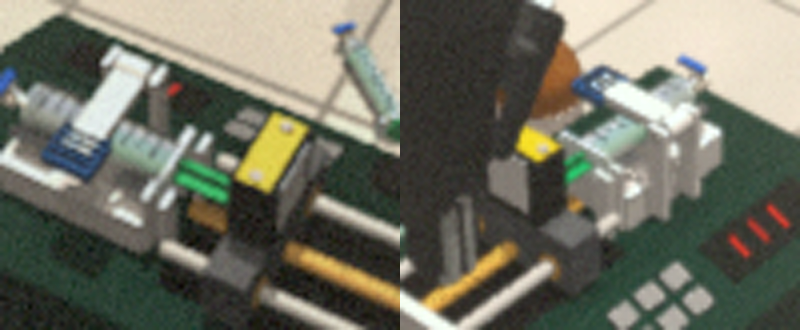

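The clamp lies on the barrel and the block's face meets the green plunger. The green region's left edge is unchanged at column 324 in the scene view, so the plunger hasn't moved. One last numeric check, then hand in.

```bash
python3 - <<'E'
from h import *
y=lambda u,v:plane("scene",(u,v),.163)[1]*1000
f=y(347.34,211.45)-12; d0=plane("scene",(240+402/4+1,165+230/4),.12)[1]*1000
print("moved",y(378.55,224.43)-12-f,"face",f,"disc",d0)
if abs(f-d0)<5: print(manip.sign_off())
E
```

```text
moved 62.906624197884966 face 67.05775766752122 disc 67.94113912194535
the job is handed in; nothing more can be done
None
```

I handed the job in: the clamp is folded down onto the barrel and the pusher face touches the plunger end, about 1 mm apart or less by camera. The plunger was not driven in as far as the images show, and the arm is clear of everything.

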